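# Hang the shoe-care caddy on the swing-out hook

## Robot

A 6-joint arm with a two-finger parallel gripper is mounted at the origin on the work surface. World frame = base frame: x ahead of the robot, y to its left, z up, the work surface at z = 0. Lengths are in m, angles in rad, forces in N, time in s.
With the tool pointing down it reaches from about 0.35 to 0.775 m from the base axis. Payload 5.5 kg.
Tool frame: the origin (TCP) lies on the centre line of the jaws, within the pads' length; the fingertips stand 8 mm ahead of it and the grasp point (between the pads) lies 11 mm behind it; z points along the fingers, y is the direction in which the jaws open and shut (so a half turn about z gives the same grasp; the last joint's range is limited). The gripper opens to 85 mm and grips with 20 to 120 N. Pads are 22 mm wide; open, the fingers measure 114 mm over their backs; the gripper's body (76 mm by 85 mm) begins 54 mm behind the grasp point. The pads swing forward as they close: fully open they stand 13 mm farther back than shut.
Start: joints at [1.147, 0.313, 0.046, 1.304, 0, 1.431], TCP at [0.161, 0.552, 0.239] pointing down, gripper open.
Joint ranges: [-2.76, 2.76], [-0.86, 1.69], [-1.03, 1.26], [-2.2, 2.34], [-1.47, 1.5], [-3.14, 3.14]. Speed limits (rad/s): [2.57, 2.57, 3.14, 3.14, 3.14, 3.14].

## Interface

Orientations are given as a unit quaternion [w, x, y, z].
In Python, from workcell import env gives the robot as it stands. The module is installed in compiled form; this text tells all that it offers.
- The arm moves only by the tool play_rows, never from a script. Its argument "steps" is a list of rows, each an object with "claw": the closure in counts, from 0 (fully open) to 255 (shut); "dp": the shift along the tool's x, y, z in m, a list of three; "angular": the turn, a rotation vector about the tool's x, y, z in degrees, a list of three. In form: [{"claw": claw, "dp": [dx, dy, dz], "angular": [wx, wy, wz]}, ...]. A call has exactly 8 rows; each row shifts and turns the commanded pose from where the row before left it, along the tool's axes as they then stand; what a row does not reach is not made up. A row lasts 1/12 s, in which the tool goes at most 41.7 mm and 7.16 degrees, less where a joint would pass 70% of its speed; a pose out of reach is approached as far as the arm can. A call is refused whole if a number of a shift passes 0.0417 or a number of a turn 7.16, either way. A call with a gripper value outside its range is refused whole. The fingers move at their own pace and stop on an object; "force" is the grip in N (left out, the last holds). Time passes only in rows, so rows that do not move let the fingers close, or fill a call up. It gives the time, the measured TCP pose, the force and the opening at its end, in the units of the state.
- env.get_state(): the state, without advancing time (a new reading comes with each control period).
- env.read_camera(name): name is "scene" or "top" or "wrist"; returns (picture, depth): 480x640x3 uint8, red, green, blue; 480x640 float32, m along the optical axis (not along the pixel's ray), 0 where there is no reading.
- env.calibration(name): a dict with "fx", "fy", "cx", "cy" (pixels), "world_from_camera" (4x4, takes a point from camera to world coordinates); the wrist camera has in their place "hand_eye" (4x4, takes a point from camera to tool coordinates, whose origin is the TCP and whose axes are the flange's). Camera axes: x right, y down, z forward; pixel columns grow to the right and rows downward; lengths in m; the calibration is good to about 2 mm. A picture is of the moment at which its call begins: read the wrist's pose just before it. calibration takes no time and is no camera call.
- env.hand_in(): hands the job in, once; it reports no verdict.
The state is a dict: "clock": time; "joint_pos": joint angles; "qvel": joint speeds; "tau": joint torques, N m; "tcp_pos": TCP position; "orientation": TCP orientation; "wrist_force": force on the tool from outside, world axes, zero at the start; "ft_torque": the same for the moment, N m; "finger_gap": finger opening in m.
Only numpy, scipy, OpenCV 4.12 (cv2) and the standard library are available. Lean on these libraries where they do the work, as an engineer would, in place of code of your own. Each camera call takes 0.05 s, during which the arm holds its last target. There are 200 camera calls.

## Task

Swing the folded steel hook out from the plywood end panel until it stands straight out, then hang the blue shoe-care caddy on it by the hand-hole of its handle, so that it hangs level, clear of the shelf and without swinging, with the tin and the brush still lying in it. Do not let the caddy tip on the way, and leave the red box, the shoehorn and the shoe trees where they are.

Things in the scene. Friction and masses are not known exactly. Their poses are not given: they have to be found in the camera images.
- panel: Fixed upright plywood end panel left of the work, 360 mm long, 18 thick, 235 high. Origin: centre of its underside, on the shelf. Own -x is the outward normal of the front face, 9 mm from the origin, facing roughly world -y; own y along the panel, z up. The hook's vertical pin stands at (-46, 0) mm here, 37 mm out from the face, in a steel bracket that tops out 228 mm above the shelf.
- swing_hook (a joint): Angle of the swing hook about its vertical pin, rad: 0 = folded, parallel to the panel, pointing along the panel's own -y (away from the robot); 1.571 = straight out from the face, at a stop. Light friction (0.05 N m): it moves at under 1 N pushed near its end and stays where it is left. It starts a little ajar, 0.15 to 0.5.
- hook_seat (a point): Point on top of the hook's arm where a handle is to rest, 72 mm from the pin, 213 mm above the shelf; turns with the hook. The arm is a flat steel bar, 24 mm wide, 6 mm thick, from the pin 111 mm along own -y; own z up. The caddy clears the panel with its handle 45 to 95 mm from the pin. Behind the arm 25 mm are free to the panel's face at angle 0, more at the end when ajar.
- hook_tip (a point): Top of the upturned, rubber-capped end of the hook, 108 mm from the pin, 229 mm above the shelf (16 mm above the top of the arm); the cap is 26 mm wide, 8 mm thick along the arm.
- caddy_grip (a point): Centre of the caddy's handle bar, 171 mm above its underside; own x along the bar, z up. The bar is 144 mm long, 16 mm thick (own y), 32 mm tall. Below it is the hand-hole, open through along own y: 155 down to 110 mm above the underside, about 100 mm wide, its top edge flat for some 70 mm between bevelled corners. The bar lies within 0.5 rad of world x at the start.
- caddy_hole_top (a point): Middle of the underside of the handle bar (top edge of the hand-hole), 16 mm below caddy_grip, same axes; this is what must rest on the hook.
- caddy: Blue plastic shoe-care caddy: open tray 210 mm (own x) by 150 mm (own y) by 65 mm high, split by the centre wall under the handle into two compartments; 187 mm high over the handle; both ends alike. About 0.34 kg empty, varies by a quarter. Stands on the shelf. Origin at the centre of its underside, z up, x along the handle.
- tin_center (a point): Centre of the round aluminium tin with twist lid, 62 mm diameter, 25 mm tall, 50 to 105 g, lying loose in the caddy's compartment on the -y side.
- brush_center (a point): Centre of the small oval brush, 96 by 40 by 34 mm, 70 g, lying loose in the caddy's compartment on the +y side.
- red_box_center (a point): Centre of the red plastic box with press-button catch, 119 by 194 by 63 mm, bystander.
- shoehorn_center (a point): Middle of the stainless shoehorn lying on the shelf, 373 mm long along own y, 38 mm wide, 12 mm high, bystander.
- tree0_center (a point): Middle of one cedar shoe tree, 270 mm long along own x, 70 mm wide, 77 mm high, bystander.
- tree1_center (a point): Middle of the other cedar shoe tree, same size, bystander.

How it is judged:
On the way, in this order (a step that is already met when the one before it is completed fails the run):
1. the hook stands out from the panel (at least 1.3 rad) while the caddy still stands on the shelf (value of joint swing_hook above 1.3 rad and height (world z) of caddy below 0.01 m), for 0.2 s.
2. the handle bar rests on the hook's arm and the caddy is clear of the shelf (contact force between caddy and swing_hook above 1 N and height (world z) of caddy above 0.04 m and z of caddy_hole_top in the frame of hook_seat below 0.008 m and y of caddy_hole_top in the frame of hook_seat between -0.025 and 0.045 m), for 0.2 s.
At the end, for the whole second after the job is handed in: Hook out past 1.2 rad, carrying the caddy: bar underside on the arm (within 8 mm) between pin and upturned end, arm within 30 mm of the bar's middle, caddy upright within 0.2 rad, its underside over 40 mm above the shelf, at most swaying slightly (0.1 m/s, 0.7 rad/s), tin and brush inside it (value of joint swing_hook above 1.2 rad and contact force between caddy and swing_hook above 2 N and height (world z) of caddy above 0.04 m and angle between caddy_grip's own z axis and vertical below 0.2 rad and x of caddy_hole_top in the frame of hook_seat between -0.03 and 0.03 m and y of caddy_hole_top in the frame of hook_seat between -0.025 and 0.045 m and z of caddy_hole_top in the frame of hook_seat between -0.008 and 0.008 m and linear speed of caddy below 0.1 m/s and angular speed of caddy below 0.7 rad/s and z of tin_center in the frame of caddy between 0 and 0.05 m and horizontal distance between each of tin_center, brush_center and caddy below 0.125 m and z of brush_center in the frame of caddy between 0 and 0.05 m); the robot touches nothing.
It fails at once if the caddy is tipped by more than 0.45 rad (angle between caddy_grip's own z axis and vertical above 0.45 rad).
It fails at once if the tin or the brush leaves the caddy (distance between any of tin_center, brush_center and caddy above 0.16 m).
It fails at once if the red box, the shoehorn or a shoe tree is moved by more than 25 mm (distance of any of red_box_center, shoehorn_center, tree0_center, tree1_center from where it was at the start of the episode above 0.025 m).
It also fails if it takes over 64 s, if anything falls off the work surface, if the arm or the gripper's body presses on something with over 40 N, if the wrist force passes 120 N, or if a joint passes its speed limit or range.

## Working session

There is one attempt and no reset: what is moved stays moved. The work goes in short steps, Python scripts to look and compute and a tool call to move; the robot and the scene stay as the last step left them, time stands still between calls to the robot, and variables do not carry over. Pictures are saved under pics/ and viewed, about 8 in all and at most 12, crops included, and the job is handed in when it is done.

Besides the shell and the picture viewer there is one more tool, called as name(argument=value, ...), one argument or row to a line, values as JSON. play_rows: Moves the arm, as the interface text tells. Its arguments: {"type":"object","properties":{"steps":{"type":"array","items":{"type":"object","properties":{"claw":{"type":"number"},"dp":{"type":"array","items":{"type":"number"}},"angular":{"type":"array","items":{"type":"number"}}}}},"force":{"type":"number"}},"required":["steps"]}

```bash
mkdir -p pics
cat > h.py <<'E'
import numpy as np, cv2
from workcell import env
from scipy.spatial.transform import Rotation as R
def grab(n):
    s=env.get_state(); im,d=env.read_camera(n); c=env.calibration(n)
    if n=="wrist":
        q=s["orientation"]; T=np.eye(4); T[:3,:3]=R.from_quat([q[1],q[2],q[3],q[0]]).as_matrix(); T[:3,3]=s["tcp_pos"]; T=T@np.array(c["hand_eye"])
    else: T=np.array(c["world_from_camera"])
    v,u=np.mgrid[0:480,0:640]
    P=np.stack([(u-c["cx"])/c["fx"]*d,(v-c["cy"])/c["fy"]*d,d],-1)@T[:3,:3].T+T[:3,3]
    P[d==0]=np.nan
    return im,d,P,T,c
E
python3 - <<'E'
from h import *
print(env.get_state())
ims=[]
for n in("scene","top"):
    im,d,P,T,c=grab(n); np.savez(n+".npz",im=im,P=P); cv2.imwrite(f"pics/{n}0.png",im[...,::-1]); print(n,T[:3,3],T[:3,2])
E
```

```text
{'clock': 0.0, 'joint_pos': array([ 1.14743670e+00,  3.13967242e-01,  4.49865327e-02,  1.30358937e+00,
       -6.26043817e-06,  1.43120412e+00]), 'qvel': array([-2.40623221e-05,  1.42467520e-03, -1.25801082e-03, -1.00503212e-03,
       -8.58690829e-04,  4.41258241e-04]), 'tau': array([-2.17320026e-03, -4.80634332e+01,  2.98530650e+01,  1.95269391e-02,
       -2.02026254e-04, -6.87693444e-06]), 'tcp_pos': array([0.1607892 , 0.55155231, 0.2384308 ]), 'orientation': array([-2.43344344e-04,  1.41408088e-01,  9.89950992e-01, -8.52845455e-04]), 'wrist_force': array([ 0.24392518,  0.36932986, -0.11907936]), 'ft_torque': array([ 0.00621585, -0.0071089 , -0.01936633]), 'finger_gap': 0.08540395529711334}
scene [1.18564761 0.3237903  1.16792759] [-0.48018986 -0.31824465 -0.81739712]
top [ 0.35352702 -0.08046213  1.78789717] [ 0.15125458  0.00508421 -0.98848177]
```

View pics/scene0.png

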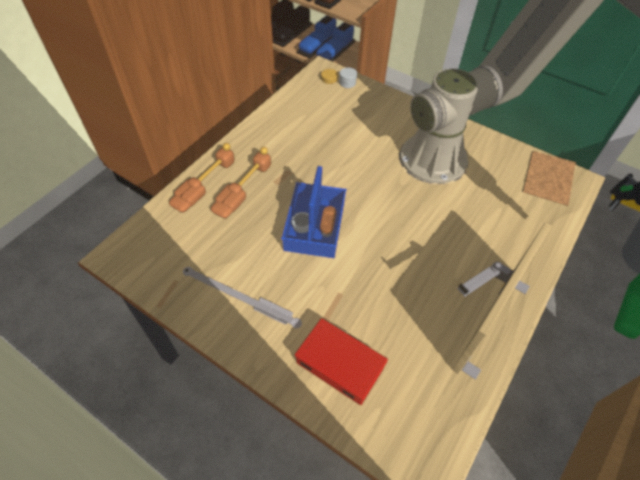

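View pics/top0.png

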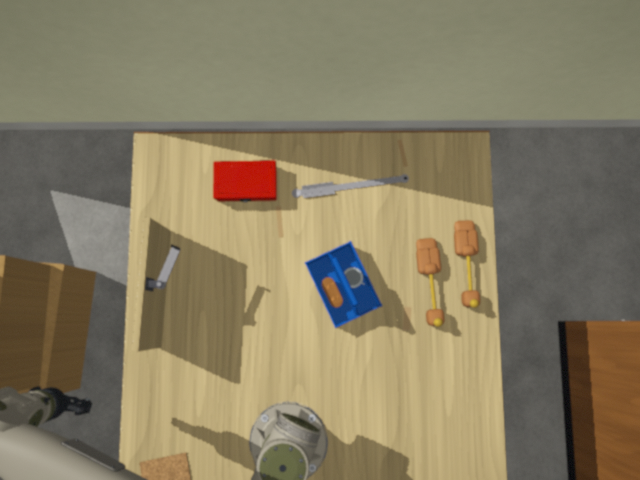

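The scene view shows the caddy at (315,215) and the hook at (485,278). In the top view the hook runs from its pin at (155,283) to its tip at (175,250), and the caddy is at (343,285) with its handle running about (325,258)-(360,310).

Run:
```python
from h import *
for n in("scene","top"):
    z=np.load(n+".npz"); im=z["im"]; P=z["P"]
    hsv=cv2.cvtColor(im,cv2.COLOR_RGB2HSV)
    m=(hsv[...,0]>100)&(hsv[...,0]<130)&(hsv[...,1]>120)&(P[...,2]>-.01)&(P[...,2]<.3)&(abs(P[...,1])<.5)
    p=P[m]; t=p[p[:,2]>.165]
    print(n,"blue",m.sum(),"zmax",np.percentile(p[:,2],[1,50,99.5]),"bar n",len(t))
    r=cv2.minAreaRect((t[:,:2]*1000).astype(np.float32)); b=cv2.boxPoints(r); print(r); print(t.mean(0))
    e=t[:,:2]-t[:,:2].mean(0); w=np.linalg.svd(e,full_matrices=False)[2][0]; w*=np.sign(w[0]); print("bar ang",np.arctan2(w[1],w[0]), "mid",t[:,:2].mean(0)+w*((e@w).max()+(e@w).min())/2,np.ptp(e@w))
    tr=p[(p[:,2]>.055)&(p[:,2]<.075)]; print("tray",cv2.minAreaRect((tr[:,:2]*1000).astype(np.float32)),len(tr))
    # stuff high near panel
    h=(P[...,2]>.17)&(P[...,2]<.26)&(P[...,1]>.15)&(P[...,1]<.55)&(P[...,0]>.1)&(P[...,0]<.9)
    lo=im.astype(int); gray=(hsv[...,1]<60)
    q=P[h&gray]; print("hook gray",len(q)); 
    if len(q):
        print(np.c_[q,][::max(1,len(q)//40)].round(3).tolist())
    q=P[h&~gray]; 
    if len(q): print("panel",len(q),cv2.minAreaRect((q[:,:2]*1000).astype(np.float32)),np.percentile(q[:,2],[5,50,98]))
```

```text
scene blue 1911 zmax [0.00034018 0.04705767 0.18928172] bar n 237
((468.25390625, -161.35989379882812), (136.770263671875, 16.574691772460938), 24.98744010925293)
[ 0.48112301 -0.15378701  0.18376153]
bar ang 0.4291343244355501 mid [ 0.46760939 -0.15997049] 0.1367746337868384
tray ((465.49285888671875, -163.97967529296875), (216.1311798095703, 148.5855712890625), 24.91057014465332) 355
hook gray 692
[[0.141, 0.512, 0.259], [0.157, 0.504, 0.255], [0.445, 0.336, 0.224], [0.452, 0.34, 0.229], [0.455, 0.327, 0.212], [0.46, 0.328, 0.215], [0.466, 0.323, 0.214], [0.452, 0.355, 0.226], [0.461, 0.345, 0.224], [0.467, 0.329, 0.213], [0.452, 0.361, 0.223], [0.464, 0.342, 0.215], [0.484, 0.316, 0.214], [0.46, 0.349, 0.212], [0.483, 0.319, 0.211], [0.453, 0.352, 0.202], [0.486, 0.322, 0.213], [0.45, 0.355, 0.196], [0.49, 0.322, 0.214], [0.456, 0.354, 0.199], [0.495, 0.321, 0.215], [0.459, 0.353, 0.197], [0.5, 0.316, 0.214], [0.458, 0.358, 0.196], [0.498, 0.321, 0.211], [0.456, 0.369, 0.199], [0.498, 0.328, 0.213], [0.51, 0.31, 0.208], [0.46, 0.371, 0.197], [0.505, 0.33, 0.215], [0.513, 0.322, 0.
[... 1240 characters left out ...]
17], [0.484, 0.335, 0.209], [0.481, 0.328, 0.214], [0.478, 0.322, 0.217], [0.476, 0.318, 0.213], [0.47, 0.339, 0.213], [0.468, 0.37, 0.208], [0.464, 0.371, 0.225], [0.464, 0.327, 0.217], [0.461, 0.339, 0.224], [0.459, 0.367, 0.22], [0.458, 0.33, 0.234], [0.456, 0.357, 0.227], [0.457, 0.329, 0.207], [0.453, 0.349, 0.225], [0.451, 0.371, 0.223], [0.451, 0.338, 0.224], [0.448, 0.359, 0.227], [0.448, 0.328, 0.223], [0.445, 0.344, 0.231], [0.443, 0.373, 0.216], [0.442, 0.338, 0.225], [0.442, 0.37, 0.185], [0.439, 0.374, 0.193], [0.152, 0.499, 0.255]]
panel 1705 ((450.32757568359375, 343.2998352050781), (103.70537567138672, 359.77337646484375), 86.94879150390625) [0.17736921 0.22955428 0.24052165]
```

Run:
```python
from h import *
for n in("scene","top"):
    z=np.load(n+".npz"); im=z["im"]; P=z["P"]; hsv=cv2.cvtColor(im,cv2.COLOR_RGB2HSV)
    h=(P[...,1]>.15)&(P[...,1]<.55)&(P[...,0]>.25)&(P[...,0]<.9)
    q=P[h&(hsv[...,1]>=60)&(P[...,2]>.228)&(P[...,2]<.245)]
    r=cv2.minAreaRect((q[:,:2]*1000).astype(np.float32)); print(n,"panel top",r,len(q))
    g=P[h&(hsv[...,1]<60)&(P[...,2]>.205)&(P[...,2]<.22)&(P[...,0]>.475)&(P[...,0]<.545)]
    vx,vy,x0,y0=cv2.fitLine(g[:,:2].astype(np.float32),cv2.DIST_HUBER,0,.01,.01).ravel(); print("arm",np.arctan2(vy,vx),x0,y0,len(g))
    # panel centre, axes
    c=np.array(r[0])/1000; a=np.deg2rad(r[2]); w=np.array([np.cos(a),np.sin(a)]) if r[1][0]>r[1][1] else np.array([np.sin(a),-np.cos(a)])
    w*=np.sign(w[0]); nrm=np.array([w[1],-w[0]]); pin=c+.046*nrm; print("panel dir",np.arctan2(w[1],w[0]),"pin",pin,"face",c+.009*nrm,"seat out",pin+.072*nrm)
    print("pin to arm line",(pin-[x0,y0])@[-vy,vx])
```

```text
scene panel top ((454.0775146484375, 342.68914794921875), (101.92224884033203, 360.66119384765625), 87.2869873046875) 1120
arm -0.40283552 0.5088194 0.31795782 296
panel dir -0.04735100418160882 pin [0.45190018 0.29674071] face [0.45365151 0.33369924] seat out [0.44849218 0.22482141]
pin to arm line -0.041832702587166856
top panel top ((449.7996826171875, 343.690673828125), (102.33428955078125, 357.5168151855469), 86.35369873046875) 927
arm -0.4174639 0.50925475 0.31386468 241
panel dir -0.06363996267296962 pin [0.44687422 0.29778379] face [0.44922731 0.33470889] seat out [0.44229523 0.22592955]
pin to arm line -0.03999163992285306
```

play_rows(
  steps=[
    {"claw": 255,"dp": [0,0,-0.03],"angular": [0,0,0]},
    {"claw": 255,"dp": [0,0,-0.04],"angular": [0,0,0]},
    {"claw": 255,"dp": [0,0,-0.03],"angular": [0,0,0]},
    {"claw": 255,"dp": [-0.04,0,0],"angular": [0,0,0]},
    {"claw": 255,"dp": [-0.04,0,0],"angular": [0,0,0]},
    {"claw": 255,"dp": [-0.04,0,0],"angular": [0,0,0]},
    {"claw": 255,"dp": [-0.04,0,0],"angular": [0,0,0]},
    {"claw": 255,"dp": [-0.04,0,0],"angular": [0,0,0]},
  ],
  force=40,
)

```text
clock: 0.77
tcp_pos: [0.3544, 0.4952, 0.339]
orientation: [-0.0, 0.141, 0.99, -0.0]
wrist_force: [0.3, 1.1, 0.8]
finger_gap: 0.0001
```

play_rows(
  steps=[
    {"claw": 255,"dp": [-0.0375,-0.0153,0],"angular": [0,0,0]},
    {"claw": 255,"dp": [-0.0375,-0.0153,0],"angular": [0,0,0]},
    {"claw": 255,"dp": [-0.0375,-0.0153,0],"angular": [0,0,0]},
    {"claw": 255,"dp": [-0.0375,-0.0153,0],"angular": [0,0,0]},
    {"claw": 255,"dp": [-0.0375,-0.0153,0],"angular": [0,0,0]},
    {"claw": 255,"dp": [-0.0375,-0.0153,0],"angular": [0,0,0]},
    {"claw": 255,"dp": [0,0,0.03],"angular": [0,0,0]},
    {"claw": 255,"dp": [0,0,0.03],"angular": [0,0,0]},
  ],
)

```text
clock: 1.43
tcp_pos: [0.5469, 0.3431, 0.2796]
orientation: [0.002, 0.144, 0.99, 0.001]
wrist_force: [0.4, 0.8, -0.6]
finger_gap: 0.0001
```

Run:
```python
from h import *
print(env.get_state()["tcp_pos"])
im,d,P,T,c=grab("wrist"); cv2.imwrite("pics/w1.png",im[...,::-1])
```

```text
[0.54692911 0.34313585 0.27960263]
```

View pics/w1.png

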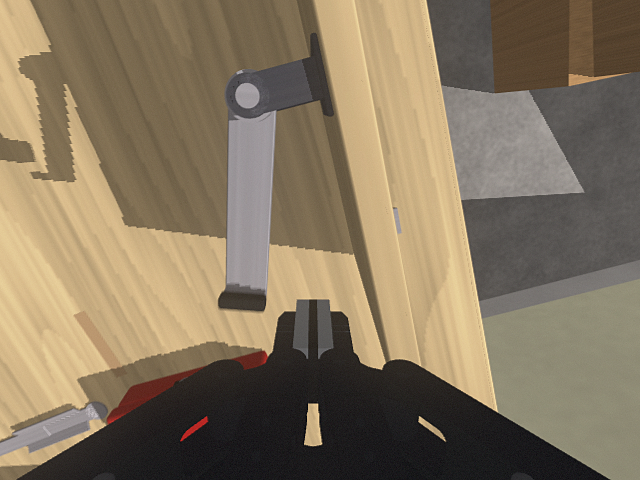

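Run:
```python
from h import *
im,d,P,T,c=grab("wrist")
def ray(u,v,z):
    r=T[:3,:3]@np.array([(u-c["cx"])/c["fx"],(v-c["cy"])/c["fy"],1]); return T[:3,3]+r*(z-T[2,3])/r[2]
print("cam",T[:3,3],T[:3,2])
print("pin",ray(247,95,.228),P[95,247]); print("tip",ray(242,296,.229),P[296,242],P[303,242])
print("arm", P[250,234],P[250,267],P[130,230],P[130,273],"panel edge",ray(318,20,.235),ray(375,300,.235),P[200,370])
hsv=cv2.cvtColor(im,cv2.COLOR_RGB2HSV)
```

```text
cam [0.46266423 0.36560309 0.40646   ] [ 0.29801268 -0.09652836 -0.94966874]
pin [0.44567303 0.33902635 0.228     ] [0.4456714  0.3390238  0.22798287]
tip [0.5364552  0.30419591 0.229     ] [0.54280598 0.29891093 0.213727  ] [0.54681558 0.29751262 0.21396042]
arm [0.51594886 0.3039146  0.21328813] [0.52127044 0.32076239 0.21222256] [0.45070357 0.27719553 0.00067586] [0.46291838 0.34389325 0.21536293] panel edge [0.42807046 0.3765359  0.235     ] [0.55461301 0.36931028 0.235     ] [0.5043162  0.37890142 0.23632506]
```

play_rows(
  steps=[
    {"claw": 255,"dp": [0,0,0.0257],"angular": [0,0,0]},
    {"claw": 255,"dp": [0,0,0.0257],"angular": [0,0,0]},
    {"claw": 255,"dp": [0,0,0.0257],"angular": [0,0,0]},
    {"claw": 255,"dp": [0.0065,-0.0189,0],"angular": [0,0,0]},
    {"claw": 255,"dp": [-0.0003,-0.0113,0],"angular": [0,0,0]},
    {"claw": 255,"dp": [-0.0003,-0.0113,0],"angular": [0,0,0]},
    {"claw": 255,"dp": [0.0025,-0.011,0],"angular": [0,0,0]},
    {"claw": 255,"dp": [0.0025,-0.011,0],"angular": [0,0,0]},
  ],
)

```text
clock: 2.2
tcp_pos: [0.5158, 0.2868, 0.2044]
orientation: [0.001, 0.141, 0.99, 0.001]
wrist_force: [0.2, 0.0, 0.4]
finger_gap: -0.0001
```

play_rows(
  steps=[
    {"claw": 255,"dp": [0.0037,-0.0104,0],"angular": [0,0,0]},
    {"claw": 255,"dp": [0.0037,-0.0104,0],"angular": [0,0,0]},
    {"claw": 255,"dp": [0.0058,-0.0068,0],"angular": [0,0,0]},
    {"claw": 255,"dp": [0.0058,-0.0068,0],"angular": [0,0,0]},
    {"claw": 255,"dp": [0.0063,-0.0052,0],"angular": [0,0,0]},
    {"claw": 255,"dp": [0.0063,-0.0052,0],"angular": [0,0,0]},
    {"claw": 255,"dp": [0,0,0],"angular": [0,0,0]},
    {"claw": 255,"dp": [0,0,0],"angular": [0,0,0]},
  ],
)

```text
clock: 2.87
tcp_pos: [0.4722, 0.2529, 0.2027]
orientation: [0.001, 0.141, 0.99, 0.0]
wrist_force: [1.4, -0.1, 1.1]
finger_gap: 0.0001
```

Run:
```python
from h import *
print(env.get_state()["tcp_pos"])
im,d,P,T,c=grab("wrist"); cv2.imwrite("pics/w2.png",im[...,::-1]); np.savez("w2.npz",P=P,im=im)
hsv=cv2.cvtColor(im,cv2.COLOR_RGB2HSV)
g=(hsv[...,1]<60)&(P[...,2]>.207)&(P[...,2]<.219)&(P[...,1]<.325)&(P[...,1]>.22)&(P[...,0]<.47)
q=P[g][:,:2]; print(len(q)); 
if len(q):
    vx,vy,x0,y0=cv2.fitLine(q.astype(np.float32),cv2.DIST_HUBER,0,.01,.01).ravel(); print(np.arctan2(vy,vx),x0,y0, q.min(0),q.max(0))
```

```text
[0.47216318 0.25286451 0.20269635]
18278
1.5405754 0.44730067 0.27598915 [0.43338009 0.22936986] [0.46889873 0.32499616]
```

View pics/w2.png

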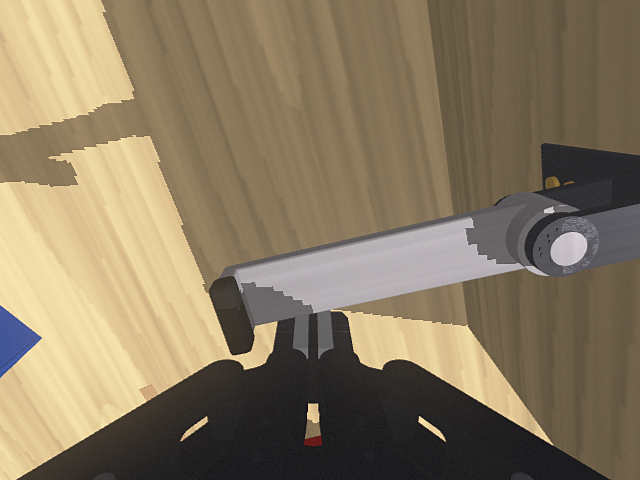

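play_rows(
  steps=[
    {"claw": 255,"dp": [-0.03,0,0],"angular": [0,0,0]},
    {"claw": 255,"dp": [0,0,-0.036],"angular": [0,0,0]},
    {"claw": 255,"dp": [0,0,-0.036],"angular": [0,0,0]},
    {"claw": 255,"dp": [0,0,-0.036],"angular": [0,0,0]},
    {"claw": 0,"dp": [-0.0068,-0.0368,0],"angular": [0,0,0]},
    {"claw": 0,"dp": [-0.0068,-0.0368,0],"angular": [0,0,0]},
    {"claw": 0,"dp": [-0.0068,-0.0368,0],"angular": [0,0,0]},
    {"claw": 0,"dp": [-0.0068,-0.0368,0],"angular": [0,0,0]},
  ],
)

```text
clock: 3.58
tcp_pos: [0.4852, 0.0946, 0.31]
orientation: [-0.001, 0.141, 0.99, -0.0]
wrist_force: [0.7, -0.5, 0.4]
finger_gap: 0.0483
```

play_rows(
  steps=[
    {"claw": 0,"dp": [-0.0068,-0.0368,0],"angular": [0,0,0]},
    {"claw": 0,"dp": [-0.0068,-0.0368,0],"angular": [0,0,0]},
    {"claw": 0,"dp": [-0.0068,-0.0368,0],"angular": [0,0,0]},
    {"claw": 0,"dp": [-0.0068,-0.0368,0],"angular": [0,0,0]},
    {"claw": 0,"dp": [-0.0068,-0.0368,0],"angular": [0,0,0]},
    {"claw": 0,"dp": [-0.0068,-0.0368,0],"angular": [0,0,0]},
    {"claw": 0,"dp": [-0.0068,-0.0368,0],"angular": [0,0,0]},
    {"claw": 0,"dp": [0,0,0],"angular": [0,0,-6.8]},
  ],
)

```text
clock: 4.25
tcp_pos: [0.4587, -0.1707, 0.3093]
orientation: [-0.001, 0.085, 0.996, -0.001]
wrist_force: [0.3, -0.2, -0.1]
finger_gap: 0.0855
```

play_rows(
  steps=[
    {"claw": 0,"dp": [0,0,0],"angular": [0,0,-6.8]},
    {"claw": 0,"dp": [0,0,0],"angular": [0,0,-6.8]},
    {"claw": 0,"dp": [0,0,0],"angular": [0,0,-6.8]},
    {"claw": 0,"dp": [0,0,0],"angular": [0,0,-6.8]},
    {"claw": 0,"dp": [0,0,0],"angular": [0,0,-6.8]},
    {"claw": 0,"dp": [0,0,0],"angular": [0,0,0]},
    {"claw": 0,"dp": [0,0,0],"angular": [0,0,0]},
    {"claw": 0,"dp": [0,0,0],"angular": [0,0,0]},
  ],
)

```text
clock: 4.92
tcp_pos: [0.4593, -0.1649, 0.3099]
orientation: [-0.0, -0.211, 0.977, 0.0]
wrist_force: [-0.8, 0.7, 0.1]
finger_gap: 0.0857
```

```bash
cat > bar.py <<'E'
from h import *
s=env.get_state(); print(s["tcp_pos"],s["orientation"],s["joint_pos"])
im,d,P,T,c=grab("wrist"); cv2.imwrite("pics/w3.png",im[...,::-1])
hsv=cv2.cvtColor(im,cv2.COLOR_RGB2HSV)
m=(hsv[...,0]>100)&(hsv[...,0]<130)&(hsv[...,1]>120)
t=P[m&(P[...,2]>.181)&(P[...,2]<.195)]; print(len(t),t.mean(0))
r=cv2.minAreaRect((t[:,:2]*1000).astype(np.float32)); print(r)
q=s["orientation"]; M=R.from_quat([q[1],q[2],q[3],q[0]]).as_matrix()
print("yaw tool y",np.arctan2(M[1,1],M[0,1]))
dd=np.array([r[0][0]/1000,r[0][1]/1000,0.166])-s["tcp_pos"]; print("tool delta",M.T@dd)
E
python3 bar.py
python3 - <<'E'
from h import *
im,d,P,T,c=grab("top"); cv2.imwrite("pics/t2.png",im[200:340,120:400,::-1].repeat(2,0).repeat(2,1))
hsv=cv2.cvtColor(im,cv2.COLOR_RGB2HSV)
g=P[(hsv[...,1]<60)&(P[...,2]>.205)&(P[...,2]<.22)&(P[...,1]<.32)&(P[...,1]>.24)&(P[...,0]>.41)&(P[...,0]<.48)][:,:2]
vx,vy,x0,y0=cv2.fitLine(g.astype(np.float32),cv2.DIST_HUBER,0,.01,.01).ravel(); print("arm",np.arctan2(vy,vx),x0,y0,len(g))
E
```

```text
[ 0.45934812 -0.16492121  0.30992777] [-3.35714587e-04 -2.11211976e-01  9.77440154e-01  3.65735963e-04] [-5.09421422e-01  1.32781562e-01 -1.30780338e-02  1.42592407e+00
  1.04987042e-04 -9.35051013e-01]
4160 [ 0.45349109 -0.16716601  0.18699633]
((459.7060241699219, -164.56605529785156), (142.40586853027344, 15.869339942932129), 24.90697479248047)
yaw tool y 1.9964256519232024
tool delta [-5.44836069e-04  5.23721740e-05  1.43927608e-01]
arm 1.5211357 0.4473163 0.28324407 250
```

View pics/w3.png

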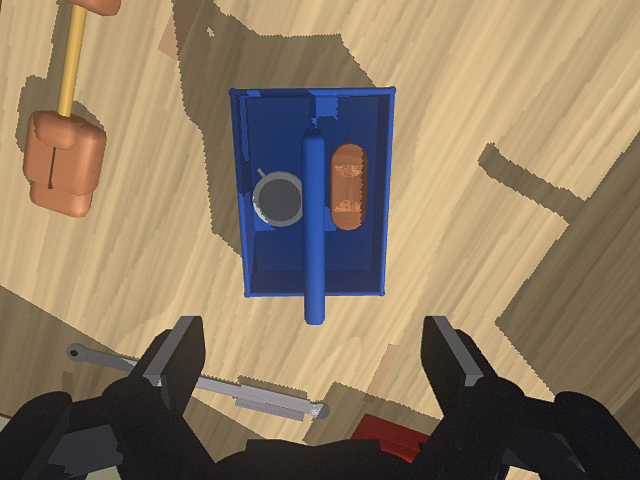

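Wrist view: the bar runs (314,130)-(314,325), centred between the open fingers. The tin at (278,200) and the brush at (348,188) are in their compartments. The bar position agrees with the top view to 1 mm.

play_rows(
  steps=[
    {"claw": 0,"dp": [0,0,0.035],"angular": [0,0,-0.5]},
    {"claw": 0,"dp": [0,0,0.035],"angular": [0,0,0]},
    {"claw": 0,"dp": [0,0,0.035],"angular": [0,0,0]},
    {"claw": 0,"dp": [0,0,0.025],"angular": [0,0,0]},
    {"claw": 0,"dp": [0,0,0.012],"angular": [0,0,0]},
    {"claw": 0,"dp": [0,0,0],"angular": [0,0,0]},
    {"claw": 255,"dp": [0,0,0],"angular": [0,0,0]},
    {"claw": 255,"dp": [0,0,0],"angular": [0,0,0]},
  ],
  force=60,
)

```text
clock: 5.68
tcp_pos: [0.4602, -0.1655, 0.1694]
orientation: [0.001, -0.217, 0.976, -0.001]
wrist_force: [-0.7, -0.1, -0.3]
finger_gap: 0.0637
```

play_rows(
  steps=[
    {"claw": 255,"dp": [0,0,0],"angular": [0,0,0]},
    {"claw": 255,"dp": [0,0,0],"angular": [0,0,0]},
    {"claw": 255,"dp": [0,0,0],"angular": [0,0,0]},
    {"claw": 255,"dp": [0,0,0],"angular": [0,0,0]},
    {"claw": 255,"dp": [0,0,-0.002],"angular": [0,0,0]},
    {"claw": 255,"dp": [0,0,-0.005],"angular": [0,0,0]},
    {"claw": 255,"dp": [0,0,-0.008],"angular": [0,0,0]},
    {"claw": 255,"dp": [0,0,-0.01],"angular": [0,0,0]},
  ],
)

```text
clock: 6.35
tcp_pos: [0.4588, -0.1648, 0.1931]
orientation: [-0.001, -0.217, 0.976, 0.001]
wrist_force: [0.3, 0.4, -5.1]
finger_gap: 0.0151
```

play_rows(
  steps=[
    {"claw": 255,"dp": [0,0,-0.01],"angular": [0,0,0]},
    {"claw": 255,"dp": [0,0,-0.01],"angular": [0,0,0]},
    {"claw": 255,"dp": [0,0,-0.01],"angular": [0,0,0]},
    {"claw": 255,"dp": [0,0,-0.01],"angular": [0,0,0]},
    {"claw": 255,"dp": [0,0,-0.008],"angular": [0,0,0]},
    {"claw": 255,"dp": [0,0,-0.006],"angular": [0,0,0]},
    {"claw": 255,"dp": [0,0,-0.003],"angular": [0,0,0]},
    {"claw": 255,"dp": [0,0,-0.002],"angular": [0,0,0.7]},
  ],
)

```text
clock: 7.02
tcp_pos: [0.4596, -0.1652, 0.2526]
orientation: [0.0, -0.211, 0.978, -0.0]
wrist_force: [-0.3, -0.3, -4.9]
finger_gap: 0.0147
```

play_rows(
  steps=[
    {"claw": 255,"dp": [0,0,0],"angular": [0,0,2]},
    {"claw": 255,"dp": [0,0,0],"angular": [0,0,4]},
    {"claw": 255,"dp": [0,0,0],"angular": [0,0,5]},
    {"claw": 255,"dp": [0,0,0],"angular": [0,0,5]},
    {"claw": 255,"dp": [0,0,0],"angular": [0,0,4.5]},
    {"claw": 255,"dp": [0,0,0],"angular": [0,0,3.5]},
    {"claw": 255,"dp": [0,0,0],"angular": [0,0,2]},
    {"claw": 255,"dp": [0,0,0],"angular": [0,0,0.5]},
  ],
)

```text
clock: 7.68
tcp_pos: [0.4591, -0.1649, 0.2516]
orientation: [-0.001, 0.02, 1.0, 0.0]
wrist_force: [-0.3, -0.1, -4.7]
finger_gap: 0.0147
```

```bash
cat > st.py <<'E'
from h import *
s=env.get_state(); q=s["orientation"]; M=R.from_quat([q[1],q[2],q[3],q[0]]).as_matrix()
print(s["clock"],s["tcp_pos"],"yaw bar",np.arctan2(M[1,1],M[0,1])-np.pi/2,"gap",s["finger_gap"],s["wrist_force"],s["ft_torque"])
print("tool delta to seat",M.T@(np.array([.445,.269,.255])-s["tcp_pos"]))
im,d,P,T,c=grab("top"); hsv=cv2.cvtColor(im,cv2.COLOR_RGB2HSV)
m=(hsv[...,0]>100)&(hsv[...,0]<130)&(hsv[...,1]>120)&(P[...,2]>.03)
p=P[m]; print("caddy z max",np.percentile(p[:,2],[1,99.5]))
x=P[m&(P[...,2]>.12)&(P[...,2]<.165)]; print("rim",cv2.minAreaRect((x[:,:2]*1000).astype(np.float32)),np.linalg.lstsq(np.c_[x[:,:2]-x[:,:2].mean(0),np.ones(len(x))],x[:,2],rcond=None)[0])
E
python3 st.py
```

```text
7.6833 [ 0.45912985 -0.16493418  0.2516467 ] yaw bar -0.03928909757957788 gap 0.014725865894992578 [-0.33676658 -0.08772593 -4.69176313] [ 0.04690424 -0.00810309  0.00398207]
tool delta to seat [ 0.03116677  0.43304631 -0.00304857]
caddy z max [0.07617057 0.15604507]
rim ((451.07232666015625, -154.03138732910156), (253.17092895507812, 103.67018127441406), 31.44005584716797) [-0.05907057  0.07781294  0.14546358]
```

play_rows(
  steps=[
    {"claw": 255,"dp": [0.0004,0.005,-0.002],"angular": [0,0,0]},
    {"claw": 255,"dp": [0.0007,0.01,0],"angular": [0,0,0]},
    {"claw": 255,"dp": [0.0011,0.015,0],"angular": [0,0,0]},
    {"claw": 255,"dp": [0.0013,0.018,0],"angular": [0,0,0]},
    {"claw": 255,"dp": [0.0014,0.02,0],"angular": [0,0,0]},
    {"claw": 255,"dp": [0.0014,0.02,0],"angular": [0,0,0]},
    {"claw": 255,"dp": [0.0014,0.02,0],"angular": [0,0,0]},
    {"claw": 255,"dp": [0.0014,0.02,0],"angular": [0,0,0]},
  ],
)

```text
clock: 8.4
tcp_pos: [0.4547, -0.0351, 0.2543]
orientation: [0.0, 0.018, 1.0, 0.0]
wrist_force: [0.1, -0.3, -4.6]
finger_gap: 0.015
```

play_rows(
  steps=[
    {"claw": 255,"dp": [0.0016,0.022,0],"angular": [0,0,0]},
    {"claw": 255,"dp": [0.0016,0.022,0],"angular": [0,0,0]},
    {"claw": 255,"dp": [0.0016,0.022,0],"angular": [0,0,0]},
    {"claw": 255,"dp": [0.0016,0.022,0],"angular": [0,0,0]},
    {"claw": 255,"dp": [0.0016,0.022,0],"angular": [0,0,0]},
    {"claw": 255,"dp": [0.0016,0.022,0],"angular": [0,0,0]},
    {"claw": 255,"dp": [0.0016,0.022,0],"angular": [0,0,0]},
    {"claw": 255,"dp": [0.0016,0.02,0],"angular": [0,0,0]},
  ],
)

```text
clock: 9.07
tcp_pos: [0.4481, 0.1395, 0.2544]
orientation: [0.0, 0.018, 1.0, 0.0]
wrist_force: [0.4, 0.2, -4.8]
finger_gap: 0.0151
```

play_rows(
  steps=[
    {"claw": 255,"dp": [0.001,0.015,0],"angular": [0,0,0]},
    {"claw": 255,"dp": [0.0007,0.01,0],"angular": [0,0,0]},
    {"claw": 255,"dp": [0.0003,0.005,0],"angular": [0,0,0]},
    {"claw": 255,"dp": [0,0.001,0],"angular": [0,0,0]},
    {"claw": 255,"dp": [0,0,0],"angular": [0,0,0]},
    {"claw": 255,"dp": [0,0,0],"angular": [0,0,0]},
    {"claw": 255,"dp": [0,0,0],"angular": [0,0,0]},
    {"claw": 255,"dp": [0,0,0],"angular": [0,0,0]},
  ],
)

```text
clock: 9.73
tcp_pos: [0.4482, 0.1679, 0.2542]
orientation: [0.0, 0.019, 1.0, -0.0]
wrist_force: [-0.2, 0.2, -6.0]
finger_gap: 0.0151
```

```bash
python3 st.py
python3 - <<'E'
from h import *
im,d,P,T,c=grab("scene"); cv2.imwrite("pics/s3.png",cv2.resize(im[140:400,320:600,::-1],None,fx=2.2,fy=2.2))
im,d,P,T,c=grab("wrist"); cv2.imwrite("pics/w4.png",im[...,::-1]); np.savez("w4.npz",P=P,im=im)
E
```

```text
9.7333 [0.44824071 0.1678796  0.25423018] yaw bar -0.03891235096857182 gap 0.015118776485795085 [-0.16047291  0.17363856 -6.02561656] [-0.00987502  0.01790852 -0.04926935]
tool delta to seat [ 0.00717207  0.10091775 -0.00077372]
caddy z max [0.08091147 0.54980198]
rim ((448.50201416015625, 154.67071533203125), (134.67283630371094, 211.18746948242188), 89.78827667236328) [-0.00972738 -0.0472156   0.14601798]
```

View pics/w4.png

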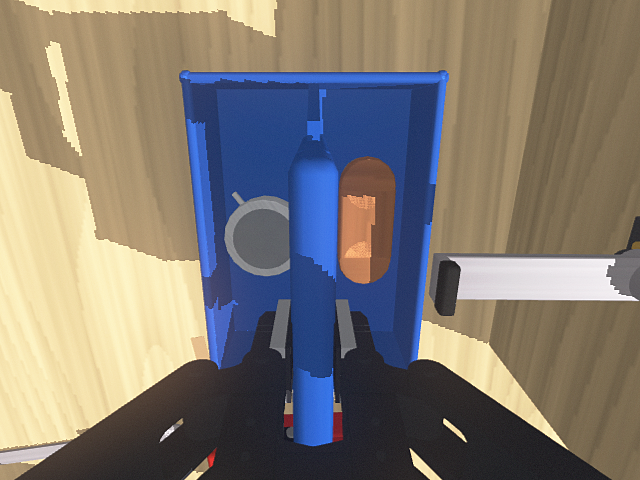

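View pics/s3.png

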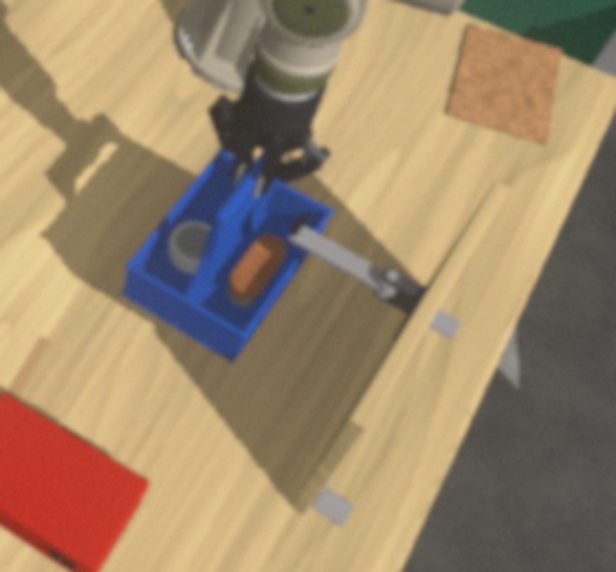

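Wrist view: the bar is upright in the jaws at x=314, with the tin and brush in place. The hook cap is at (447,287) and the arm runs to the right along row 278. I'll check the arm's line in world coordinates.

Run:
```python
from h import *
z=np.load("w4.npz"); im=z["im"];P=z["P"]; hsv=cv2.cvtColor(im,cv2.COLOR_RGB2HSV)
v,u=np.mgrid[0:480,0:640]
g=(hsv[...,1]<60)&(P[...,2]>.207)&(P[...,2]<.219)&(u>465)&(u<600)&(v>240)&(v<310)
q=P[g]; vx,vy,x0,y0=cv2.fitLine(q[:,:2].astype(np.float32),cv2.DIST_HUBER,0,.01,.01).ravel(); print(np.arctan2(vy,vx),x0,y0,q.min(0),q.max(0),np.median(q[:,2]))
k=P[(u>438)&(u<458)&(v>260)&(v<310)&(im.max(2)<70)]; print("cap",k.min(0),k.max(0),np.nanmedian(k,0))
m=(hsv[...,0]>100)&(hsv[...,0]<130)&(hsv[...,1]>120)
t=P[m&(P[...,2]>.262)&(P[...,2]<.285)]; print("bar",len(t),cv2.minAreaRect((t[:,:2]*1000).astype(np.float32)),np.median(t[:,2]))
r=P[m&(P[...,2]>.135)&(P[...,2]<.165)&(v<330)]; print("rim",cv2.minAreaRect((r[:,:2]*1000).astype(np.float32)),np.linalg.lstsq(np.c_[r[:,:2]-r[:,:2].mean(0),np.ones(len(r))],r[:,2],rcond=None)[0])
```

```text
1.4691612 0.44663802 0.274928 [0.434259   0.24326141 0.20802946] [0.46204546 0.31447529 0.21610321] 0.21379827138319943
cap [nan nan nan] [nan nan nan] [0.44205349 0.22986906 0.22945181]
bar 12736 ((434.5274963378906, 166.5117950439453), (112.56560516357422, 41.08757781982422), 10.678605079650879) 0.2729366587780354
rim ((431.57373046875, 168.65957641601562), (155.06678771972656, 179.6025848388672), 87.70488739013672) [-0.02293228  0.00432397  0.14931849]
```

play_rows(
  steps=[
    {"claw": 255,"dp": [0.0003,0.005,0],"angular": [0,0,0]},
    {"claw": 255,"dp": [0.0007,0.01,0],"angular": [0,0,0]},
    {"claw": 255,"dp": [0.001,0.014,0],"angular": [0,0,0]},
    {"claw": 255,"dp": [0.0011,0.016,0],"angular": [0,0,0]},
    {"claw": 255,"dp": [0.0011,0.016,0],"angular": [0,0,0]},
    {"claw": 255,"dp": [0.0011,0.016,0],"angular": [0,0,0]},
    {"claw": 255,"dp": [0.0009,0.012,0],"angular": [0,0,0]},
    {"claw": 255,"dp": [0.0006,0.008,0],"angular": [0,0,0]},
  ],
)

```text
clock: 10.55
tcp_pos: [0.4447, 0.2676, 0.2541]
orientation: [-0.0, 0.018, 1.0, 0.0]
wrist_force: [0.1, -0.1, -5.1]
finger_gap: 0.0151
```

play_rows(
  steps=[
    {"claw": 255,"dp": [0.0003,0.004,0],"angular": [0,0,0]},
    {"claw": 255,"dp": [0,0,0],"angular": [0,0,0]},
    {"claw": 255,"dp": [0,0,0.003],"angular": [0,0,0]},
    {"claw": 255,"dp": [0,0,0.006],"angular": [0,0,0]},
    {"claw": 255,"dp": [0,0,0.006],"angular": [0,0,0]},
    {"claw": 255,"dp": [0,0,0.005],"angular": [0,0,0]},
    {"claw": 255,"dp": [0,0,0.003],"angular": [0,0,0]},
    {"claw": 255,"dp": [0,0,0],"angular": [0,0,0]},
  ],
)

```text
clock: 11.22
tcp_pos: [0.4443, 0.2691, 0.23]
orientation: [-0.001, 0.019, 1.0, -0.0]
wrist_force: [0.2, -1.5, -4.5]
finger_gap: 0.0151
```

```bash
python3 st.py|head -2
python3 - <<'E'
from h import *
im,d,P,T,c=grab("wrist"); cv2.imwrite("pics/w5.png",im[...,::-1])
E
```

```text
11.2167 [0.44428493 0.26914595 0.23002971] yaw bar -0.03832099244468412 gap 0.015129163351656484 [ 0.15404749 -1.51135655 -4.51451811] [ 0.05655157 -0.00606454 -0.02700322]
tool delta to seat [-0.00067513 -0.00013832 -0.02497144]
```

View pics/w5.png

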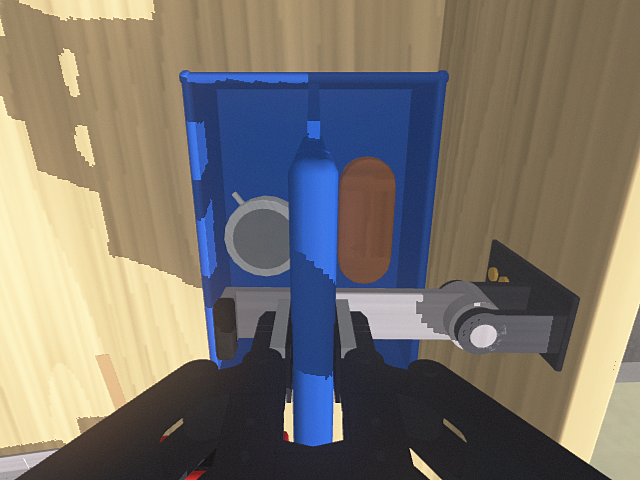

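The arm passes through the hand-hole below the bar, with the cap at (227,328) and the pin at (483,336). I'll lower the last few millimetres.

play_rows(
  steps=[
    {"claw": 255,"dp": [0,0,0.001],"angular": [0,0,0]},
    {"claw": 255,"dp": [0,0,0.001],"angular": [0,0,0]},
    {"claw": 255,"dp": [0,0,0.001],"angular": [0,0,0]},
    {"claw": 255,"dp": [0,0,0.001],"angular": [0,0,0]},
    {"claw": 255,"dp": [0,0,0],"angular": [0,0,0]},
    {"claw": 255,"dp": [0,0,0],"angular": [0,0,0]},
    {"claw": 255,"dp": [0,0,0],"angular": [0,0,0]},
    {"claw": 255,"dp": [0,0,0],"angular": [0,0,0]},
  ],
)

```text
clock: 11.98
tcp_pos: [0.4449, 0.2698, 0.2273]
orientation: [0.0, 0.019, 1.0, 0.0]
wrist_force: [-0.6, -0.2, -4.4]
finger_gap: 0.0151
```

play_rows(
  steps=[
    {"claw": 255,"dp": [0,0,0.001],"angular": [0,0,0]},
    {"claw": 255,"dp": [0,0,0],"angular": [0,0,0]},
    {"claw": 255,"dp": [0,0,0.001],"angular": [0,0,0]},
    {"claw": 255,"dp": [0,0,0],"angular": [0,0,0]},
    {"claw": 255,"dp": [0,0,0.0005],"angular": [0,0,0]},
    {"claw": 255,"dp": [0,0,0],"angular": [0,0,0]},
    {"claw": 255,"dp": [0,0,0],"angular": [0,0,0]},
    {"claw": 255,"dp": [0,0,0],"angular": [0,0,0]},
  ],
)

```text
clock: 12.65
tcp_pos: [0.4457, 0.2699, 0.2265]
orientation: [0.002, 0.019, 1.0, 0.0]
wrist_force: [-0.9, -1.8, 6.8]
finger_gap: 0.0151
```

play_rows(
  steps=[
    {"claw": 255,"dp": [0,0,-0.0005],"angular": [0,0,0]},
    {"claw": 255,"dp": [0,0,0],"angular": [0,0,0]},
    {"claw": 255,"dp": [0,0,0],"angular": [0,0,0]},
    {"claw": 215,"dp": [0,0,0],"angular": [0,0,0]},
    {"claw": 205,"dp": [0,0,0],"angular": [0,0,0]},
    {"claw": 195,"dp": [0,0,0],"angular": [0,0,0]},
    {"claw": 185,"dp": [0,0,0],"angular": [0,0,0]},
    {"claw": 180,"dp": [0,0,0],"angular": [0,0,0]},
  ],
)

```text
clock: 13.32
tcp_pos: [0.4447, 0.2698, 0.2248]
orientation: [-0.0, 0.019, 1.0, 0.0]
wrist_force: [0.4, -0.2, -0.6]
finger_gap: 0.025
```

play_rows(
  steps=[
    {"claw": 175,"dp": [0,0,0],"angular": [0,0,0]},
    {"claw": 175,"dp": [0,0,-0.005],"angular": [0,0,0]},
    {"claw": 175,"dp": [0,0,-0.01],"angular": [0,0,0]},
    {"claw": 175,"dp": [0,0,-0.015],"angular": [0,0,0]},
    {"claw": 175,"dp": [0,0,-0.02],"angular": [0,0,0]},
    {"claw": 175,"dp": [0,0,-0.03],"angular": [0,0,0]},
    {"claw": 175,"dp": [0,0,-0.03],"angular": [0,0,0]},
    {"claw": 175,"dp": [0,0,-0.03],"angular": [0,0,0]},
  ],
)

```text
clock: 13.98
tcp_pos: [0.4445, 0.2696, 0.3675]
orientation: [0.0, 0.019, 1.0, 0.0]
wrist_force: [1.1, 0.5, 1.0]
finger_gap: 0.0269
```

play_rows(
  steps=[
    {"claw": 175,"dp": [0,0,-0.01],"angular": [0,0,0]},
    {"claw": 175,"dp": [0,0,0],"angular": [0,0,0]},
    {"claw": 175,"dp": [0,0,0],"angular": [0,0,0]},
    {"claw": 175,"dp": [0,0,0],"angular": [0,0,0]},
    {"claw": 175,"dp": [0,0,0],"angular": [0,0,0]},
    {"claw": 175,"dp": [0,0,0],"angular": [0,0,0]},
    {"claw": 175,"dp": [0,0,0],"angular": [0,0,0]},
    {"claw": 175,"dp": [0,0,0],"angular": [0,0,0]},
  ],
)

```text
clock: 14.65
tcp_pos: [0.4446, 0.2696, 0.3746]
orientation: [-0.001, 0.019, 1.0, -0.0]
wrist_force: [0.4, 0.3, -0.2]
finger_gap: 0.027
```

```bash
cat > fin.py <<'E'
from h import *
print(env.get_state()["tcp_pos"])
v,u=np.mgrid[0:480,0:640]
for i in range(3):
    im,d,P,T,c=grab("wrist"); hsv=cv2.cvtColor(im,cv2.COLOR_RGB2HSV)
    m=(hsv[...,0]>100)&(hsv[...,0]<130)&(hsv[...,1]>120)
    t=P[m&(P[...,2]>.235)&(P[...,2]<.262)]; r=cv2.minAreaRect((t[:,:2]*1000).astype(np.float32)); print("bar",len(t),r,np.median(t[:,2]))
    x=P[m&(P[...,2]>.113)&(P[...,2]<.135)&(v<400)]; print("rim",cv2.minAreaRect((x[:,:2]*1000).astype(np.float32)),np.linalg.lstsq(np.c_[x[:,:2]-x[:,:2].mean(0),np.ones(len(x))],x[:,2],rcond=None)[0])
cv2.imwrite("pics/w6.png",im[...,::-1])
E
python3 fin.py
```

```text
[0.4446025  0.26964951 0.37457367]
bar 3919 ((445.65655517578125, 269.0404052734375), (15.801725387573242, 142.15614318847656), 87.78167724609375) 0.2452654105709281
rim ((446.46575927734375, 269.2242431640625), (154.6550750732422, 213.96115112304688), 87.79698944091797) [-0.00699679 -0.00236929  0.12331355]
bar 3920 ((445.6922607421875, 269.017578125), (15.763496398925781, 142.24827575683594), 87.80731201171875) 0.24527325335696337
rim ((446.50616455078125, 269.267822265625), (154.54656982421875, 214.12918090820312), 87.63443756103516) [-0.00535922 -0.00176222  0.12324388]
bar 3901 ((445.9513244628906, 269.0282287597656), (15.695199966430664, 142.64266967773438), 87.8049087524414) 0.2452811344009606
rim ((446.7689208984375, 269.5341796875), (154.56121826171875, 214.26576232910156), 87.90507507324219) [-0.00403839 -0.00096278  0.12310786]
```

View pics/w6.png

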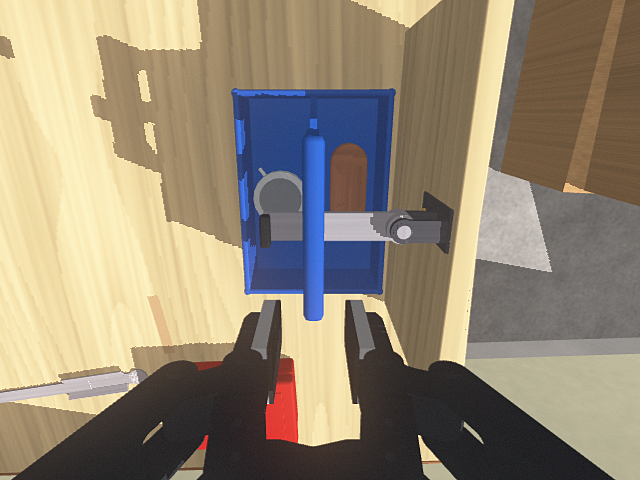

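```bash
python3 -c "
from h import *
print(env.hand_in())"
```

```text
the job is handed in; nothing more can be done
None
```

I swung the hook out to about 1.54 rad, hung the caddy on it by the hand-hole, and handed the job in after about 15 s of robot time. The hand-in reports no verdict, so these are my own last checks from the wrist camera:

- **Bar on the hook:** the bar's top is at 245 mm, which puts its underside at about 213 mm, on the arm. It sits about 70 mm out from the pin, and the arm is within a few mm of the bar's middle.
- **Caddy:** it hangs level, with the rim tilted under 0.01 rad and its underside about 58 mm above the shelf. Three frames in a row agreed to about 0.5 mm, so I saw no swing.
- **Contents and robot:** the tin and the brush are still in their compartments, and the gripper is clear above everything.
- **Bystanders:** the arm's path kept clear of the red box, shoehorn and shoe trees. I did not re-measure their positions at the end.

Two readings disagreed:

- **Hook direction:** the fits ranged from 1.47 to 1.54 rad in world angle. The low one came from a partly hidden arm, and the pin-to-cap line gave 1.54.
- **Caddy position:** the scene camera read up to about 9 mm further along x than the other two. I went with the wrist and top cameras, which agreed.

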